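Load a combustion boat and index the furnace slide to its next hole

TASK

Take the porcelain combustion boat out of the divided blue tray and set it down gently in the steel boat carrier in front of the tube furnace, while the blue slide is still locked in its loading hole. Then pull the slide's black lock knob up, push the slide towards the furnace to the next hole of the rail (only that one, not beyond) and let the pin drop fully home there. Finish while still holding the knob with the pin home, ready for the next push; keep the boat level throughout and leave the lids, crucibles and other things as they are.

Things in the scene. Friction and masses are not known exactly. Their poses are not given: they have to be found in the camera images.
- boat: white porcelain combustion boat, a slim block 12 wide (its x) x 70 long (its y) x 9 mm high, 11 to 19 g; origin at the centre of its underside. It lies flat, roughly along the tray's short side, in one of the three compartments (any of them) of the tray; take it across its 12 mm width at the middle of its length
- tray_box: blue open tray, fixed, 228 (its x) x 98 (its y) x 16 mm high, origin under its centre; floor and walls 3 mm thick; two dividers 14 mm high across it make three compartments 72 mm (x) by 92 mm (y), centred at x = -75, 0, +75 mm. To its right a tall analyser's side wall stands at y = -0.50 m, from x = 0.42 m to the back: keep the arm clear of it
- loader: fixed guide rail with a tube furnace at its end; origin on the table under the carrier's loading position, x = slide direction to the furnace, z up. Rail top 58 mm above the table, three slots 11 mm long, 60 mm apart (loading hole, next hole, one beyond). Glass tube 44 mm outside, 39 inside, axis 98 mm up, mouth at x = 43 mm; furnace from x = 109 mm, 158 mm high
- carrier (a point): middle of the steel boat carrier's floor, 94 mm above the table, where the centre of the boat's underside belongs; x along the slide: the boat's y lies along it, either way round. End stops 75 mm apart and four lugs (from 24 mm off the middle, 16 mm apart, 5 mm high) hold the boat; between the lugs the floor is 9 mm wide, so fingers fit beside the boat
- knob: black upright knob of the lock plunger, a cylinder 26 mm wide, 22 mm high; origin at its centre (94 mm above the table with the pin home). Below it a bush 22 mm wide, top 79 mm up, on the blue slide 35.5 mm wide, top 67 mm up. A steel bracket stands 42 mm from the knob's centre towards the carrier, top 101 mm up: grip the knob from above, across the rail
- next_hole (a point): centre of the mouth of the next hole, in the rail's top; the knob's centre stands right above it when the slide is there (60 mm from the start)
- lock_pin (a joint): lift of the lock pin, m: 0 = fully home, at most 0.014. A spring pulls it down with 4 N at 0, 7.5 N at 0.014. The 8 mm pin with round nose reaches 10 mm into the rail: lift it at least 10 mm to free the slide; a hole gives it 1.5 mm play each way
- boat_slide (a joint): travel of the slide towards the furnace, m: 0 = loading hole, 0.060 = next hole, 0.120 = the one beyond; friction about 1.5 N
- lid_a: white porcelain crucible lid, 43 mm across, 13 mm high, in another compartment of the tray; origin under its centre; to be left alone
- lid_b: a second crucible lid like it, in the third compartment; to be left alone
- crucible_1: white crucible, 41 mm across, 36 mm high, standing on the table behind the tray; origin under its centre; to be left alone
- crucible_3: white crucible, 41 mm across, 40 mm high, standing there too; origin under its centre; to be left alone
Mind the look-alikes: they are no part of the job. Of the things like the boat, leave any that is purple; of the rest the smaller one is meant.

How it is judged:
By the outcome, as a careful person would: the job done as asked, in the order asked, and still so for the second after the job is handed in, while the arm keeps its last pose, push and grip.
It also fails if it takes over 51 s, if anything falls off the work surface, if the arm or the gripper's body presses on something with over 40 N, if the wrist force passes 120 N, or if a joint passes its speed limit or range.

ROBOT

A 6-joint arm with a two-finger parallel gripper is mounted at the origin on a cart in front of the work surface, level with it; the furniture and walls round the work are solid. World frame = base frame: x ahead of the robot, y to its left, z up, the work surface at z = 0. Lengths are in m, angles in rad, forces in N, time in s.
With the tool pointing down it reaches from about 0.3 to 0.75 m from the base axis. Payload 8.5 kg.
Tool frame: the origin (TCP) lies between the finger pads; the fingertips stand 19 mm ahead of it and the grasp point (between the pads) is the TCP; z points along the fingers, y is the line along which they close (so a half turn about z gives the same grasp; the last joint's range is limited). The gripper opens to 85 mm and grips with 20 to 120 N. Pads are 22 mm wide; open, the fingers measure 114 mm over their backs; the gripper's body (76 mm by 85 mm) begins 54 mm behind the grasp point. The pads swing forward as they close: fully open they stand 13 mm farther back than shut.
Start: joints at [-1.509, 0.381, 1.297, -0, 1.464, -0.215], TCP at [0.15, -0.529, 0.215] pointing down, gripper open.
Joint ranges: [-3.11, 3.11], [-0.89, 2.33], [0.22, 2.48], [-1.42, 4.56], [0.17, 2.85], [-2.88, 2.88]. Speed limits (rad/s): [2.39, 2.39, 3.14, 3.14, 3.14, 3.14].

INTERFACE

Orientations are given as a 3x3 rotation matrix whose columns are the frame's x, y, z axes.
In Python, from station import env gives the robot as it stands. The module is installed in compiled form; this text tells all that it offers.
- The arm moves only by the tool carry_out, never from a script. Its argument "series" is a list that holds one entry, the list of rows, each a list of 5 numbers: the opening, from 0 (shut) to 1 (fully open), then the shift along the tool's x, y, z in m, then the turn about the tool's z in degrees. In form: [[[grip, tx, ty, tz, turn], ...]]. A call has exactly 5 rows; each row is the pose to reach, as a shift and turn from the pose commanded when the call began, along the tool's axes at that moment; what a row does not reach only later rows make up. A row lasts 1/12 s, in which the tool goes at most 41.7 mm and 7.16 degrees, less where a joint would pass 70% of its speed; a pose out of reach is approached as far as the arm can. A call with a gripper value outside its range is refused whole. The fingers move at their own pace and stop on an object; the grip force is fixed at half the most. Time passes only in rows, so rows that repeat a pose let the fingers close, or fill a call up. It gives the time, the measured TCP pose, the force, the opening and the grip force at its end, in the units of the state.
- env.state(): the state, without advancing time (a new reading comes with each control period).
- env.read_camera(name): name is "scene" or "top" or "wrist"; returns the picture (400x640x3 uint8, red, green, blue); there is no depth.
- env.get_calibration(name): a dict with "fx", "fy", "cx", "cy" (pixels), "dist" ([k1, k2, p1, p2, k3] as OpenCV has them; the pictures are not rectified), "rvec" (rotation vector, rad) and "tvec" (3), from world to camera coordinates, as OpenCV has them. Camera axes: x right, y down, z forward; pixel columns grow to the right and rows downward; lengths in m; the calibration is good to about 2 mm. A picture is of the moment at which its call begins: read the wrist's pose just before it. get_calibration takes no time and is no camera call; for the wrist camera it gives the pose at the moment of the call.
- env.sign_off(): hands the job in; it is judged then, once.
The state is a dict: "time": time; "joints": joint angles; "qvel": joint speeds; "effort": joint torques, N m; "position": TCP position; "eef_rot": TCP orientation; "contact_force": force on the tool from outside, world axes, zero at the start; "moment": the same for the moment, N m; "gripper_width": finger opening in m; "grip_force": force on a finger pad.
Only numpy, scipy, OpenCV 4.12 (cv2) and the standard library are available. Lean on these libraries where they do the work, as an engineer would, in place of code of your own. Each camera call takes 0.05 s, during which the arm holds its last target. There are 200 camera calls.

## Working session

There is one attempt and no reset: what is moved stays moved. The work goes in short steps, Python scripts to look and compute and a tool call to move; the robot and the scene stay as the last step left them, time stands still between calls to the robot, and variables do not carry over. Pictures are saved under pics/ and viewed, at most 10 in all, crops included, and the job is handed in when it is done.

Besides the shell and the picture viewer there is one more tool, called after "Call:" as name(argument=value, ...) on one line, values as JSON. carry_out: Moves the arm, as the interface text tells. Its arguments: {"type":"object","properties":{"series":{"type":"array","items":{"type":"array","items":{"type":"array","items":{"type":"number"}}}}},"required":["series"]}

```bash
mkdir -p pics
cat > h.py <<'E'
import numpy as np, cv2
from station import env
def shot(n,f=None):
    im=env.read_camera(n)
    if f: cv2.imwrite('pics/'+f,im[:,:,::-1])
    return im
def cal(n):
    c=env.get_calibration(n); K=np.array([[c['fx'],0,c['cx']],[0,c['fy'],c['cy']],[0,0,1]]); return K,np.array(c['dist'],float),np.array(c['rvec'],float),np.array(c['tvec'],float).reshape(3)
def ray(c,px,z):
    K,d,r,t=c; R=cv2.Rodrigues(r)[0]
    u=cv2.undistortPoints(np.array(px,float).reshape(-1,1,2),K,d).reshape(-1,2)
    D=np.c_[u,np.ones(len(u))]@R; o=-R.T@t
    return o+D*((z-o[2])/D[:,2])[:,None]
def proj(c,P):
    K,d,r,t=c; return cv2.projectPoints(np.array(P,float).reshape(-1,3),r,t,K,d)[0].reshape(-1,2)
E
python3 - <<'E'
from h import *
shot('scene','s1.png');shot('top','t1.png')
for n in('scene','top','wrist'):
    K,d,r,t=cal(n);print(n,K[0,0],(-cv2.Rodrigues(r)[0].T@t).round(3))
s=env.state();print({k:np.round(v,3).tolist() for k,v in s.items()})
E
```

```text
scene 421.7668640205893 [-0.12   0.393  0.81 ]
top 497.37399010193593 [ 0.321 -0.181  1.119]
wrist 298.52954749679486 [ 0.225 -0.508  0.373]
{'time': 0.1, 'joints': [-1.509, 0.381, 1.298, 0.0, 1.464, -0.215], 'qvel': [0.0, -0.002, -0.002, -0.0, 0.0, 0.0], 'effort': [0.005, -44.922, -23.165, -0.0, 0.004, -0.0], 'position': [0.15, -0.529, 0.214], 'eef_rot': [[0.962, 0.273, -0.0], [0.273, -0.962, 0.001], [0.0, -0.001, -1.0]], 'contact_force': [-0.533, -0.249, -0.708], 'moment': [-0.004, -0.019, -0.014], 'grip_force': 0.0, 'gripper_width': 0.086}
```

View pics/t1.png

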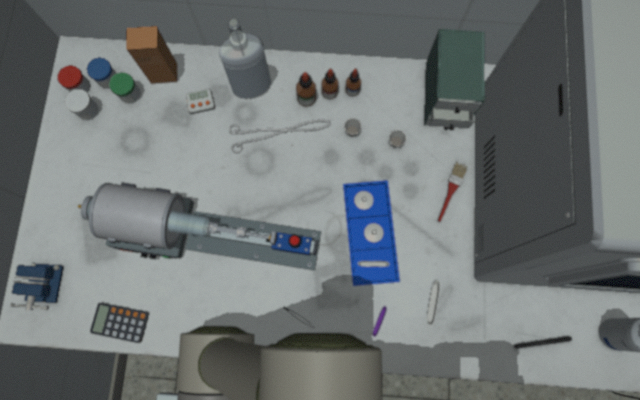

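View pics/s1.png

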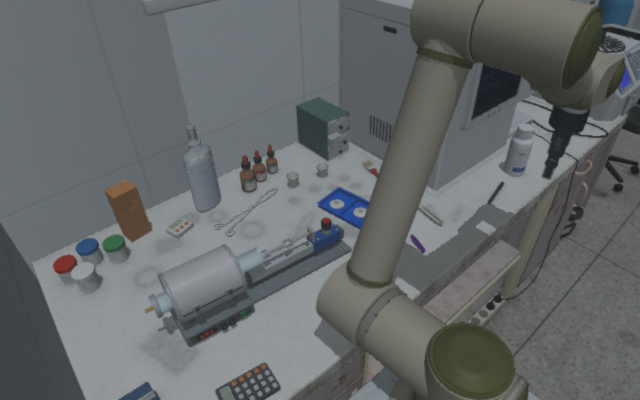

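The top view shows the tray at about (371,232). A white boat lies in its nearest compartment at (373,264). There are two look-alikes on the table: a purple one at (379,320) and a longer white one at (432,302). The boat at (373,264) fits because it is in the tray, isn't purple and is the smaller white one. The loader runs from the furnace at (135,215) to the slide and knob at (295,241). I'll confirm in an enlarged crop.

Run:
```python
from h import *
im=cv2.imread('pics/t1.png')
a=cv2.resize(im[170:340,330:450],None,fx=3.4,fy=3.4,interpolation=cv2.INTER_CUBIC)
b=cv2.resize(im[200:275,170:330],None,fx=5,fy=5,interpolation=cv2.INTER_CUBIC)[:, :]
cv2.imwrite('pics/c1.png',a);cv2.imwrite('pics/c2.png',b)
c=cal('top')
print('boat',ray(c,[[359,265],[388,264],[373,264]],.012).round(4).tolist())
print('long',ray(c,[[434,282],[430,322]],.009).round(3).tolist())
print('tray',ray(c,[[344,184],[388,181],[399,280],[354,285]],.016).round(4).tolist())
print('knob',ray(c,[[295,241]],.105).round(4).tolist())
```

```text
boat [[0.4524, -0.2559, 0.012], [0.4592, -0.3202, 0.012], [0.4568, -0.2869, 0.012]]
long [[0.427, -0.424, 0.009], [0.34, -0.417, 0.009]]
tray [[0.6356, -0.211, 0.016], [0.65, -0.3117, 0.016], [0.4252, -0.3453, 0.016], [0.4072, -0.2471, 0.016]]
knob [[0.4813, -0.1154, 0.105]]
```

View pics/c1.png

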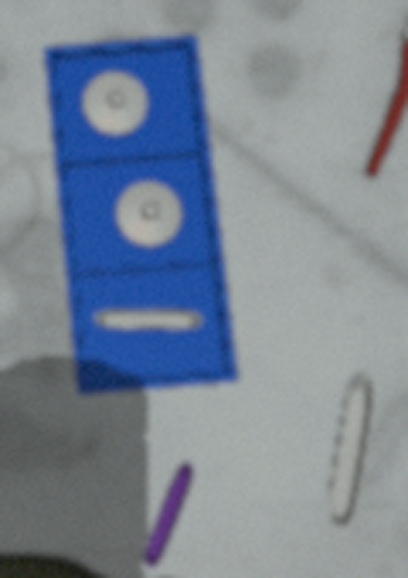

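View pics/c2.png

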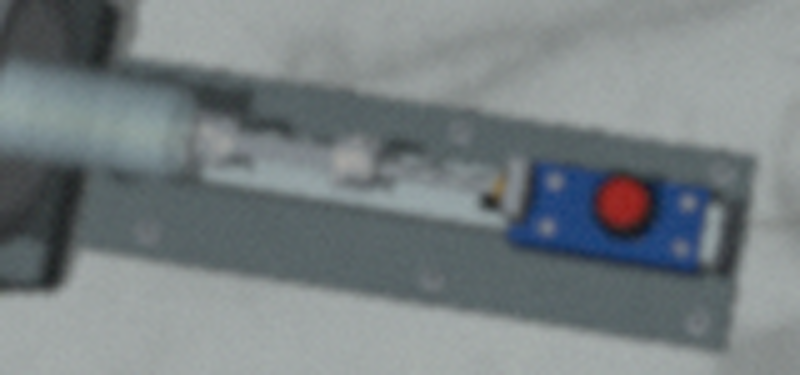

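The crop confirms it: the white boat at c1 (148,320) is about 66 mm long and lies alone in the near compartment. The loose white one is about 87 mm and the other is purple. In c2 the knob has a red top at (623,203), with the blue slide under it. The carrier is between there and the tube mouth at about (197,140). I'll go over the tray with the tool turned to suit both the boat and the rail.

Call:
carry_out(series=[[[0.4,0.037,-0.018,0,-7],[0.4,0.074,-0.035,0,-14],[0.4,0.111,-0.053,0,-21],[0.4,0.148,-0.07,0,-28],[0.4,0.185,-0.088,0,-35]]])

```text
time: 0.52
position: [0.3052, -0.3923, 0.2145]
eef_rot: [[0.627, 0.779, -0.0], [0.779, -0.627, 0.0], [0.0, -0.0, -1.0]]
contact_force: [0.8, -0.6, -0.1]
gripper_width: 0.0341
grip_force: 0.0
```

Call:
carry_out(series=[[[0.4,0.04,0.007,0,-7],[0.4,0.08,0.014,0,-14],[0.4,0.12,0.022,0,-21],[0.4,0.16,0.03,0,-28],[0.4,0.2,0.037,0,-35]]])

```text
time: 0.93
position: [0.4604, -0.2604, 0.2145]
eef_rot: [[0.066, 0.998, -0.0], [0.998, -0.066, 0.0], [0.0, -0.0, -1.0]]
contact_force: [-0.5, -0.7, -0.1]
gripper_width: 0.0338
grip_force: 0.0
```

Call:
carry_out(series=[[[0.4,0,0,0,-5],[0.4,0,0,0,-10],[0.4,0,0,0,-10],[0.4,0,0,0,-10],[0.4,0,0,0,-10]]])

```text
time: 1.35
position: [0.4589, -0.2623, 0.2146]
eef_rot: [[-0.099, 0.995, -0.0], [0.995, 0.099, 0.0], [0.0, -0.0, -1.0]]
contact_force: [-0.6, -0.5, 0.2]
gripper_width: 0.0342
grip_force: 0.0
```

Run:
```python
from h import *
s=env.state();print({k:np.round(s[k],3).tolist() for k in('time','position','eef_rot','joints','gripper_width','contact_force')})
c=cal('wrist');np.save('w1.npy',np.array(c,dtype=object),allow_pickle=True)
shot('wrist','w1.png')
```

```text
{'time': 1.35, 'position': [0.459, -0.262, 0.215], 'eef_rot': [[-0.099, 0.995, -0.0], [0.995, 0.099, 0.0], [0.0, -0.0, -1.0]], 'joints': [-0.744, 0.343, 1.356, 0.0, 1.442, -0.843], 'gripper_width': 0.034, 'contact_force': [-0.593, -0.488, 0.193]}
```

View pics/w1.png

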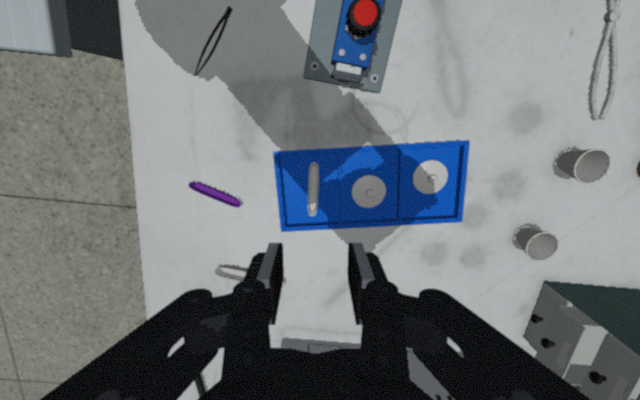

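The wrist view shows the boat at (313,190) between rows 163 and 216, with lids at (369,192) and (431,177) and the red-capped knob at (364,15). I'll measure the boat by segmentation.

Run:
```python
from h import *
im=cv2.imread('pics/w1.png').astype(int); c=cal('wrist')
x0,y0,x1,y1=298,150,332,225
p=im[y0:y1,x0:x1]; sat=p.max(2)-p.min(2)
m=((sat<60)&(p.max(2)>90)).astype(np.uint8)
n,l,st,ce=cv2.connectedComponentsWithStats(m);k=1+st[1:,4].argmax()
v,u=np.nonzero(l==k);print(st[k],u.min()+x0,u.max()+x0,v.min()+y0,v.max()+y0)
P=ray(c,np.c_[u+x0,v+y0],.010)
r=cv2.minAreaRect((P[:,:2]*1000).astype(np.float32));print(r)
T=ray(c,[[274,153],[469,141],[462,220],[281,230]],.016);print(T.round(4).tolist(),T.mean(0))
c2=cal('top');im=cv2.imread('pics/t1.png').astype(int);p=im[255:273,352:394];m=(p.max(2)-p.min(2)<60)&(p.max(2)>90);v,u=np.nonzero(m)
print(cv2.minAreaRect((ray(c2,np.c_[u+352,v+255],.012)[:,:2]*1000).astype(np.float32)))
```

```text
[ 10  12  11  54 531] 308 318 162 215
((458.9485168457031, -286.38873291015625), (12.67684555053711, 69.46028900146484), 5.388444900512695)
[[0.4079, -0.2447, 0.016], [0.6367, -0.2072, 0.016], [0.6533, -0.3062, 0.016], [0.4229, -0.3435, 0.016]] [ 0.53018024 -0.27539817  0.016     ]
((457.9490966796875, -286.841552734375), (11.143508911132812, 66.9317398071289), 4.0948100090026855)
```

Both cameras agree: the boat's centre is at (0.459, -0.287), it measures 69 x 12.5 mm, and its width axis is at 5°, which matches the tool's 5.7°. I'm narrowing the opening so the fingers clear the divider, then descending.

Call:
carry_out(series=[[[0.28,-0.012,-0.0015,0.03,0],[0.28,-0.024,-0.0025,0.07,0],[0.28,-0.024,-0.0025,0.11,0],[0.28,-0.024,-0.0025,0.14,0],[0.28,-0.024,-0.0025,0.155,0]]])

```text
time: 1.82
position: [0.4573, -0.2855, 0.056]
eef_rot: [[-0.099, 0.995, -0.004], [0.995, 0.099, 0.004], [0.004, -0.004, -1.0]]
contact_force: [0.8, -0.7, -0.0]
gripper_width: 0.0238
grip_force: 0.0
```

Call:
carry_out(series=[[[0.28,0,0,0.01,0],[0.28,0,0,0.02,0],[0.28,0,0,0.028,0],[0.28,0,0,0.034,0],[0.28,0,0,0.036,0]]])

```text
time: 2.23
position: [0.4591, -0.2863, 0.0235]
eef_rot: [[-0.102, 0.995, 0.0], [0.995, 0.102, -0.0], [-0.0, 0.0, -1.0]]
contact_force: [0.0, 0.7, 0.9]
gripper_width: 0.0239
grip_force: 0.0
```

Call:
carry_out(series=[[[0.15,0,0,0,0],[0,0,0,0,0],[0,0,0,0,0],[0,0,0,0,0],[0,0,0,0,0]]])

```text
time: 2.65
position: [0.4593, -0.2863, 0.0241]
eef_rot: [[-0.102, 0.995, 0.001], [0.995, 0.102, -0.001], [-0.001, 0.0, -1.0]]
contact_force: [0.3, 0.4, -0.5]
gripper_width: 0.0002
grip_force: 0.0
```

The gripper shut on nothing. Looking.

Run:
```python
from h import *
im=shot('wrist');cv2.imwrite('pics/w2.png',im[60:400,120:560,::-1].copy() if 0 else cv2.resize(im[100:400,120:520,::-1],None,fx=2,fy=2))
t=shot('top','t2.png')
c=cal('wrist');print(proj(c,[[.459,-.2863,.005],[.459,-.2863,.024]]))
```

```text
[[314.43776818 230.31017955]
 [314.39761552 243.23387864]]
```

View pics/w2.png

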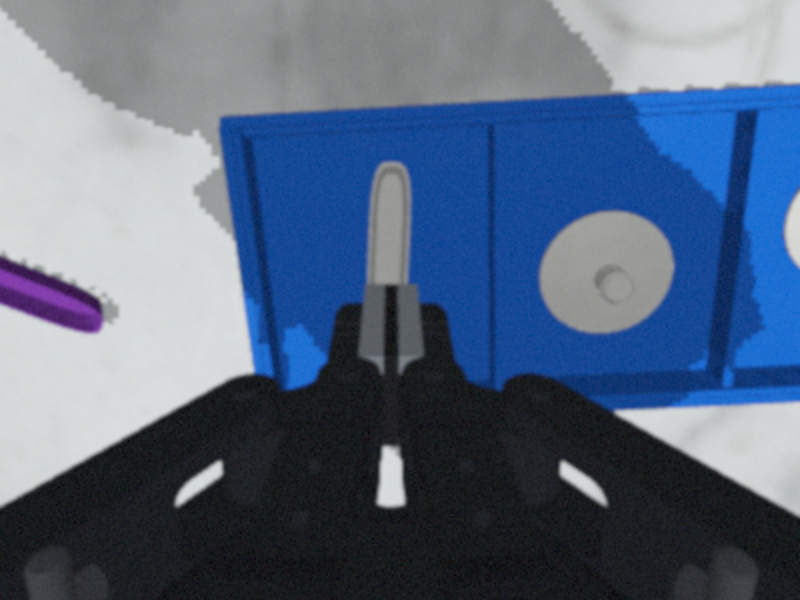

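The fingers closed just above the undisturbed boat, so their tips don't reach as low as I assumed. I'll measure where they really are.

Run:
```python
from h import *
s=env.state();p=s['position'];R=s['eef_rot'];c=cal('wrist')
for dz in(-.01,-.005,0,.005,.01,.015,.019): print(dz,[proj(c,p+R@[x,0,dz])[0].round(1).tolist() for x in(.011,-.011)])
v=proj(c,[p+R@[.011,.01,.0],p+R@[.011,-.01,.0]]);print(v)
c2=cal('wrist')
print('boat near end', ray(c,[[315,181]],.012))
```

```text
-0.01 [[314.8, 232.7], [314.7, 268.6]]
-0.005 [[314.8, 229.1], [314.7, 264.1]]
0 [[314.8, 225.7], [314.7, 259.9]]
0.005 [[314.8, 222.4], [314.7, 255.8]]
0.01 [[314.8, 219.4], [314.7, 252.0]]
0.015 [[314.8, 216.5], [314.7, 248.4]]
0.019 [[314.8, 214.2], [314.7, 245.6]]
[[332.14656429 225.71108782]
 [297.37212235 225.66137353]]
boat near end [[ 0.45577383 -0.25192655  0.012     ]]
```

Run:
```python
from h import *
s=env.state();p=s['position'];R=s['eef_rot'];K,d,r,t=cal('wrist');Rc=cv2.Rodrigues(r)[0]
u=cv2.undistortPoints(np.array([[[315,242.]],[[315,277.]],[[283,243.]],[[348,243.]]]),K,d).reshape(-1,2)
for dep in(.12,.135,.15,.165,.18):
  print(dep,[(R.T@(Rc.T@(np.r_[q,1]*dep-t)-p)).round(4).tolist() for q in u[[0,1,2,3]]])
print(R.T@(-Rc.T@t-p), R.T@Rc[2])
g=cv2.imread('pics/w2.png');print(g[150:420:6,378].tolist())
```

```text
0.12 [[0.0246, 0.0001, -0.0499], [0.0112, 0.0001, -0.0542], [0.0242, -0.0128, -0.05], [0.0242, 0.0134, -0.0501]]
0.135 [[0.018, 0.0001, -0.0363], [0.0029, 0.0001, -0.041], [0.0176, -0.0144, -0.0364], [0.0176, 0.015, -0.0364]]
0.15 [[0.0115, 0.0001, -0.0226], [-0.0053, 0.0002, -0.0279], [0.011, -0.0159, -0.0227], [0.0111, 0.0167, -0.0228]]
0.165 [[0.005, 0.0001, -0.0089], [-0.0135, 0.0002, -0.0147], [0.0044, -0.0175, -0.0091], [0.0045, 0.0184, -0.0091]]
0.18 [[-0.0016, 0.0002, 0.0047], [-0.0217, 0.0002, -0.0016], [-0.0022, -0.0191, 0.0046], [-0.0021, 0.0201, 0.0046]]
[ 7.68566573e-02 -2.48713526e-05 -1.59263282e-01] [-0.30072887  0.0011514   0.95370898]
[[152, 73, 28], [152, 72, 24], [150, 74, 27], [151, 125, 113], [137, 134, 132], [125, 126, 125], [120, 122, 121], [126, 128, 127], [132, 134, 133], [139, 141, 140], [144, 145, 145], [144, 147, 147], [144, 148, 148], [146, 149, 147], [148, 149, 149], [146, 148, 149], [148, 150, 151], [147, 149, 148], [152, 154, 153], [149, 151, 151], [149, 153, 151], [152, 154, 152], [142, 142, 141], [99, 94, 89], [99, 95, 92], [102, 97, 92], [101, 96, 91], [100, 93, 90], [101, 95, 92], [97, 93, 89], [101, 96, 92], [98, 94, 90], [100, 94, 88], [100, 95, 89], [103, 97, 93], [133, 127, 122], [94, 89, 86], [49, 47, 44], [29, 27, 23], [27, 23, 25], [28, 22, 22], [23, 19, 23], [32, 29, 25], [27, 25, 24], [26, 24, 21]]
```

The image suggests the tips sit above the TCP height I reached. I'll open and feel downwards beside the boat in small steps, watching the force.

Call:
carry_out(series=[[[0.28,0,0,0,0],[0.28,0,0,0,0],[0.28,0,0,0.001,0],[0.28,0,0,0.003,0],[0.28,0,0,0.004,0]]])

```text
time: 3.17
position: [0.459, -0.2862, 0.0194]
eef_rot: [[-0.102, 0.995, -0.0], [0.995, 0.102, 0.0], [0.0, -0.0, -1.0]]
contact_force: [-0.1, -0.9, 0.7]
gripper_width: 0.0237
grip_force: 0.0
```

Call:
carry_out(series=[[[0.28,0,0,0.001,0],[0.28,0,0,0.002,0],[0.28,0,0,0.003,0],[0.28,0,0,0.004,0],[0.28,0,0,0.004,0]]])

```text
time: 3.58
position: [0.459, -0.2861, 0.0155]
eef_rot: [[-0.102, 0.995, -0.0], [0.995, 0.102, 0.0], [0.0, -0.0, -1.0]]
contact_force: [0.0, -0.2, -0.0]
gripper_width: 0.0239
grip_force: 0.0
```

Call:
carry_out(series=[[[0.28,0,0,0.001,0],[0.28,0,0,0.002,0],[0.28,0,0,0.003,0],[0.28,0,0,0.004,0],[0.28,0,0,0.004,0]]])

```text
time: 4.0
position: [0.459, -0.2861, 0.0115]
eef_rot: [[-0.102, 0.995, -0.0], [0.995, 0.102, 0.0], [0.0, -0.0, -1.0]]
contact_force: [-0.5, 0.3, 0.0]
gripper_width: 0.0239
grip_force: 0.0
```

Run:
```python
from h import *
s=env.state();print(s['position'],s['contact_force'])
im=shot('wrist');sc=shot('scene')
a=cv2.resize(im[100:330,180:480,::-1],(600,460));b=cv2.resize(sc[100:280,300:560,::-1],(780,540))
cv2.imwrite('pics/w3.png',a);cv2.imwrite('pics/s3.png',b)
```

```text
[ 0.45902063 -0.28612406  0.01150398] [-0.50840028  0.33596437  0.01941237]
```

View pics/w3.png

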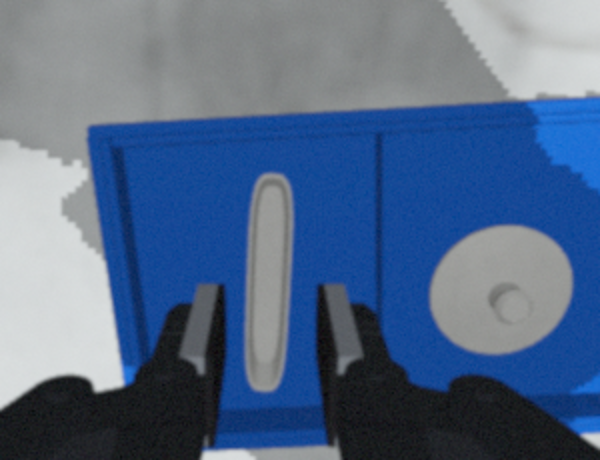

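The view shows the fingers straddling the boat but still well above it, with no contact. Tip gap is 223 to 318 in the crop, which puts the tips at about 0.150 m depth. So the real tips are about 22 mm behind the reported TCP, roughly 41 mm short of the stated geometry. I'll go another 25 mm down, gently, and try closing there.

Call:
carry_out(series=[[[0.28,0,0,0.006,0],[0.28,0,0,0.012,0],[0.28,0,0,0.016,0],[0.28,0,0,0.018,0],[0.28,0,0,0.018,0]]])

```text
time: 4.52
position: [0.4588, -0.2859, -0.007]
eef_rot: [[-0.102, 0.995, -0.001], [0.995, 0.102, 0.001], [0.001, -0.001, -1.0]]
contact_force: [0.2, 0.3, 0.5]
gripper_width: 0.0239
grip_force: 0.0
```

Call:
carry_out(series=[[[0.28,0,0,0.002,0],[0.28,0,0,0.004,0],[0.28,0,0,0.006,0],[0.28,0,0,0.007,0],[0.28,0,0,0.007,0]]])

```text
time: 4.93
position: [0.4591, -0.2862, -0.0134]
eef_rot: [[-0.102, 0.995, -0.0], [0.995, 0.102, 0.0], [0.0, -0.0, -1.0]]
contact_force: [-0.1, -0.2, 0.5]
gripper_width: 0.024
grip_force: 0.0
```

Call:
carry_out(series=[[[0.2,0,0,0,0],[0.1,0,0,0,0],[0.08,0,0,0,0],[0.08,0,0,0,0],[0.08,0,0,0,0]]])

```text
time: 5.35
position: [0.4592, -0.2863, -0.013]
eef_rot: [[-0.102, 0.995, 0.0], [0.995, 0.102, -0.0], [-0.0, 0.0, -1.0]]
contact_force: [-0.9, 0.4, 4.5]
gripper_width: 0.0099
grip_force: 59.1
```

Something about 10 mm wide is held at 59 N. Lifting gently, then checking.

Call:
carry_out(series=[[[0,0,0,-0.002,0],[0,0,0,-0.006,0],[0,0,0,-0.014,0],[0,0,0,-0.024,0],[0,0,0,-0.034,0]]])

```text
time: 5.77
position: [0.4592, -0.2863, 0.0219]
eef_rot: [[-0.102, 0.995, 0.0], [0.995, 0.102, -0.0], [-0.0, 0.0, -1.0]]
contact_force: [-0.3, -0.2, -0.5]
gripper_width: 0.0094
grip_force: 58.6
```

Call:
carry_out(series=[[[0,0,0,-0.02,0],[0,0,0,-0.045,0],[0,0,0,-0.075,0],[0,0,0,-0.105,0],[0,0,0,-0.12,0]]])

```text
time: 6.18
position: [0.4598, -0.2868, 0.1453]
eef_rot: [[-0.102, 0.995, 0.004], [0.995, 0.102, -0.004], [-0.004, 0.004, -1.0]]
contact_force: [0.7, 0.5, -0.1]
gripper_width: 0.0094
grip_force: 58.6
```

Call:
carry_out(series=[[[0,0.03,0,-0.025,0],[0,0.06,0,-0.045,0],[0,0.09,0,-0.055,0],[0,0.1,0,-0.06,0],[0,0.1,0,-0.06,0]]])

```text
time: 6.6
position: [0.4489, -0.185, 0.2029]
eef_rot: [[-0.105, 0.995, 0.003], [0.995, 0.105, -0.002], [-0.002, 0.002, -1.0]]
contact_force: [0.4, -0.6, -1.3]
gripper_width: 0.0099
grip_force: 58.6
```

Run:
```python
from h import *
s=env.state();print(s['time'],s['position'].round(4),s['eef_rot'].round(3).tolist(),s['gripper_width'],s['grip_force'],s['joints'].round(2))
shot('wrist','w4.png');shot('top','t4.png')
c=cal('wrist');c2=cal('top');np.savez('c4.npz',*c)
```

```text
6.6 [ 0.4489 -0.185   0.2029] [[-0.105, 0.995, 0.003], [0.995, 0.105, -0.002], [-0.002, 0.002, -1.0]] 0.009866079385294404 58.59949061879888 [-0.64  0.28  1.49  0.    1.37 -0.74]
```

View pics/w4.png

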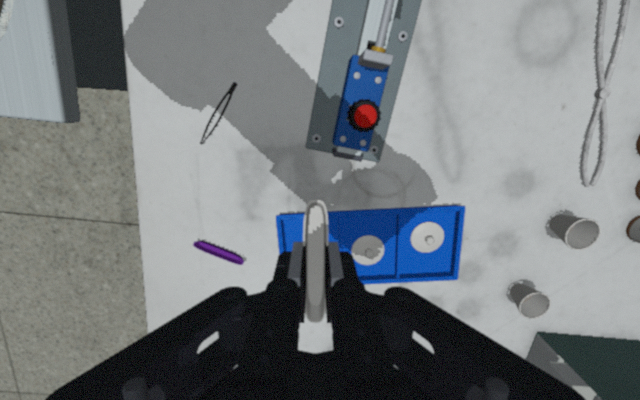

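The boat (316,205–350) is held level across the fingers. The knob is at (365,116), with the slide running up and to the right. I'll move over the rail for a near view of the carrier, turning toward its direction, which is about 82° azimuth from the top view.

Call:
carry_out(series=[[[0,0.025,0.012,0.005,5],[0,0.055,0.026,0.02,10],[0,0.085,0.04,0.04,14],[0,0.11,0.053,0.055,14],[0,0.115,0.053,0.06,14]]])

```text
time: 7.12
position: [0.49, -0.0646, 0.1378]
eef_rot: [[0.14, 0.99, -0.004], [0.99, -0.14, 0.002], [0.002, -0.004, -1.0]]
contact_force: [0.4, -0.7, -0.5]
gripper_width: 0.0096
grip_force: 58.6
```

Call:
carry_out(series=[[[0,0,0,0,0],[0,0,0,0,0],[0,0,0,0,0],[0,0,0,0,0],[0,0,0,0,0]]])

```text
time: 7.53
position: [0.49, -0.0681, 0.1412]
eef_rot: [[0.143, 0.99, 0.001], [0.99, -0.143, -0.001], [-0.0, 0.001, -1.0]]
contact_force: [0.3, -0.3, -0.4]
gripper_width: 0.0092
grip_force: 58.6
```

Run:
```python
from h import *
s=env.state();print(s['time'],s['position'].round(4),s['eef_rot'].round(3).tolist(),s['gripper_width'],s['joints'].round(2))
c=cal('wrist');im=shot('wrist','w5.png');cv2.imwrite('pics/w5c.png',cv2.resize(im[0:240,180:500,::-1],(800,600),interpolation=cv2.INTER_CUBIC))
p=s['position'];R=s['eef_rot']
print('boat ends exp',proj(c,[p+R@[.035,0,-.025],p+R@[-.035,0,-.025]]))
# red cap from wrist w4 and top t4
z=np.load('c4.npz');c4=[z[k] for k in z.files]
for n,cc in(('w4',c4),('t1',cal('top')),('t4',cal('top'))):
    g=cv2.imread(f'pics/{n}.png').astype(int);m=(g[...,2]>120)&(g[...,2]>2*g[...,1])&(g[...,2]>2*g[...,0])
    v,u=np.nonzero(m);q=(abs(u-np.array([365,295,295][['w4','t1','t4'].index(n)]))<20)&(abs(v-[116,241,241][['w4','t1','t4'].index(n)])<20);u,v=u[q],v[q]
    if len(u): print(n,len(u),u.mean(),v.mean(),ray(cc,[[u.mean(),v.mean()]],.105).round(4))
```

```text
7.5333 [ 0.49   -0.0681  0.1412] [[0.143, 0.99, 0.001], [0.99, -0.143, -0.001], [-0.0, 0.001, -1.0]] 0.009179264721596688 [-0.38  0.36  1.57 -0.    1.22 -0.23]
boat ends exp [[314.71983039 198.92279239]
 [314.53160663 322.32597731]]
w4 223 368.00448430493276 112.58744394618834 [[ 0.485  -0.1116  0.105 ]]
t1 47 294.0851063829787 239.91489361702128 [[ 0.4834 -0.1133  0.105 ]]
t4 28 292.89285714285717 238.89285714285714 [[ 0.4853 -0.1107  0.105 ]]
```

View pics/w5c.png

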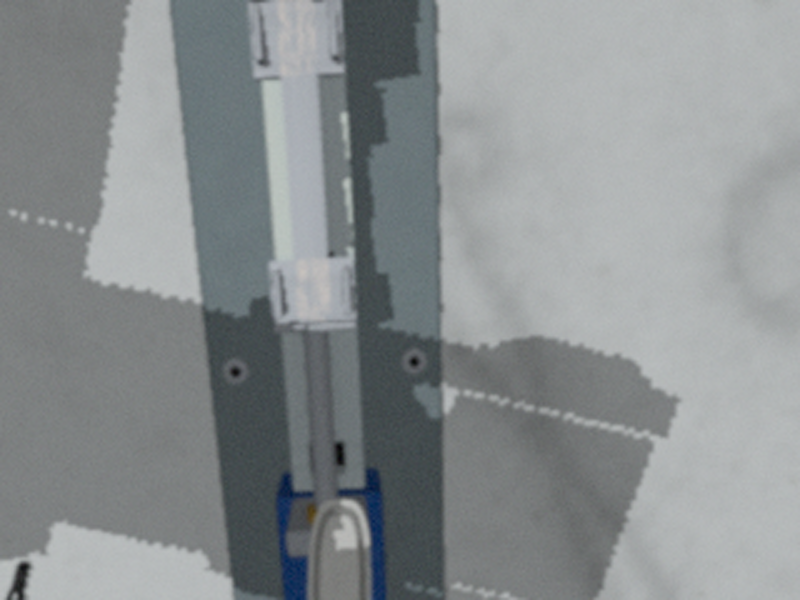

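The crop shows the carrier's near lug plate at rows 262–328 (columns 270–355) and its far lug plate down to row 78 (columns 250–345), with the narrow floor between. The boat's front end at (340,500) is within 1 px of prediction, so it sits centred. I'll compute the carrier and the rail axis.

Run:
```python
from h import *
c=cal('wrist');f=lambda x,y:[180+(x+.5)/2.5-.5,(y+.5)/2.5-.5]
names=dict(farC=(298,77),nearC=(311,261),farL=(253,77),farR=(344,74),nearL=(270,263),nearR=(353,257),nearEnd=(316,327),neckL1=(282,110),neckR1=(322,110),neckL2=(293,240),neckR2=(328,240))
P={k:ray(c,[f(*v)],.094)[0] for k,v in names.items()}
for k,v in P.items(): print(k,v[:2].round(4))
mid=(P['farC']+P['nearC'])/2;d=P['farC']-P['nearC'];print('mid',mid,'len',np.linalg.norm(d),'az',np.degrees(np.arctan2(d[1],d[0])))
k=np.array([.4848,-.1118]);e=mid[:2]-k;print('from knob',np.linalg.norm(e),np.degrees(np.arctan2(e[1],e[0])))
# base plate holes crop (235,371),(415,361)? z unknown; rail edges left/right
print('baseL',ray(c,[f(172,0),f(213,420)],.006),'baseR',ray(c,[f(437,0),f(441,420)],.006))
# top cam tube mouth
t=cal('top');print('mouth px top 209,228',ray(t,[[209.5,228]],.12))
```

```text
farC [0.4975 0.0533]
nearC [0.4941 0.0102]
farL [0.4865 0.0548]
farR [0.5088 0.0523]
nearL [0.4833 0.0113]
nearR [0.5052 0.0097]
nearEnd [ 0.4929 -0.0067]
neckL1 [0.4924 0.0466]
neckR1 [0.5023 0.0452]
neckL2 [0.4902 0.0161]
neckR2 [0.4993 0.0148]
mid [0.49579506 0.03175621 0.094     ] len 0.04317106542679036 az 85.50165634969507
from knob 0.14397665447121222 85.62023204269946
baseL [[ 0.45713322  0.10156583  0.006     ]
 [ 0.44318794 -0.04328307  0.006     ]] baseR [[ 0.54668353  0.08884051  0.006     ]
 [ 0.53348271 -0.05616845  0.006     ]]
mouth px top 209,228 [[0.49313486 0.060142   0.12      ]]
```

The axis azimuth is about 85°, the neck width measures 9.9 mm against 9 expected, and the carrier middle is at about (0.4955, 0.0318). Hovering above it, then comparing boat and carrier in the same image.

Call:
carry_out(series=[[[0,0.025,-0.002,0,-1],[0,0.055,-0.005,0,-2],[0,0.085,-0.008,0,-3.2],[0,0.1,-0.009,0.005,-3.2],[0,0.1,-0.009,0.015,-3.2]]])

```text
time: 8.0
position: [0.4957, 0.0356, 0.1267]
eef_rot: [[0.083, 0.997, 0.003], [0.997, -0.083, 0.0], [0.0, 0.003, -1.0]]
contact_force: [0.4, -1.2, 0.0]
gripper_width: 0.0092
grip_force: 58.6
```

Call:
carry_out(series=[[[0,0,0,0.01,0],[0,0,0,0.02,0],[0,0,0,0.028,0],[0,0,0,0.029,0],[0,0,0,0.029,0]]])

```text
time: 8.42
position: [0.4951, 0.0331, 0.0966]
eef_rot: [[0.087, 0.996, -0.001], [0.996, -0.087, 0.0], [0.0, -0.001, -1.0]]
contact_force: [-0.3, -0.1, 0.7]
gripper_width: 0.0093
grip_force: 58.6
```

Run:
```python
from h import *
s=env.state();p=s['position'];R=s['eef_rot'];print(s['time'],p.round(4),R.round(3).tolist(),s['gripper_width'],s['contact_force'].round(1),s['joints'].round(2))
c=cal('wrist');im=shot('wrist','w6.png');g=cv2.cvtColor(im,cv2.COLOR_RGB2GRAY)
a=np.array([.4955,.0318,.094]);d=np.array([.0872,.9962,0]);n=np.array([.9962,-.0872,0])
for k,q in dict(b_front_top=p+R@[.035,0,-.025],b_front_bot=p+R@[.035,0,-.016],stop_in=a+.0375*d,lug24L=a+.024*d-.008*n,lug24R=a+.024*d+.008*n,lugTopL=a+.024*d-.008*n+[0,0,.005]).items(): print(k,proj(c,q)[0].round(1))
print('cols 285..345 step2')
for r in range(60,212,5): print(r,g[r,283:349:2].tolist())
```

```text
8.4167 [0.4951 0.0331 0.0966] [[0.087, 0.996, -0.001], [0.996, -0.087, 0.0], [0.0, -0.001, -1.0]] 0.00927108121354947 [-0.3 -0.1  0.7] [-0.17  0.41  1.63  0.    1.1  -0.09]
b_front_top [314.7 198.8]
b_front_bot [314.7 193.5]
stop_in [315.7 182. ]
lug24L [301.6 204.9]
lug24R [329.6 205. ]
lugTopL [301.3 207.7]
cols 285..345 step2
60 [128, 129, 137, 141, 142, 146, 150, 151, 157, 158, 159, 157, 159, 161, 162, 166, 165, 167, 167, 166, 166, 163, 159, 162, 159, 157, 152, 152, 149, 148, 144, 140, 134]
65 [125, 129, 135, 139, 139, 147, 145, 148, 152, 154, 157, 156, 158, 158, 162, 160, 166, 163, 166, 163, 163, 160, 159, 157, 156, 151, 151, 146, 147, 146, 141, 137, 132]
70 [136, 139, 140, 145, 152, 153, 157, 161, 162, 162, 163, 167, 166, 170, 170, 172, 175, 174, 174, 174, 176, 172, 169, 170, 167, 167, 161, 160, 158, 157, 153, 151, 143]
75 [137, 142, 144, 150, 154, 157, 160, 162, 162, 166, 165, 162, 168, 164, 168, 166, 166, 169, 169, 169, 165, 165, 163, 162, 159, 161, 156, 154, 149, 148, 147, 142, 136]
80 [134, 138, 143, 149, 154, 156, 161, 161, 166, 166, 168, 168, 170, 168, 166, 165, 170, 171,
[... 3644 characters left out ...]
, 76, 89, 94, 99, 91, 99, 102, 98, 99, 101, 100, 99, 97, 96, 98, 97, 100, 99, 91, 102, 91, 77, 73, 71, 70, 73, 70]
195 [74, 75, 75, 73, 72, 69, 73, 87, 98, 98, 90, 99, 99, 101, 100, 98, 101, 99, 99, 99, 99, 99, 100, 100, 94, 97, 94, 77, 74, 72, 73, 74, 67]
200 [78, 72, 75, 69, 75, 74, 75, 83, 95, 99, 93, 101, 101, 109, 116, 119, 118, 117, 115, 112, 100, 100, 99, 99, 90, 96, 86, 72, 75, 72, 72, 79, 74]
205 [70, 78, 77, 81, 75, 79, 73, 78, 88, 99, 94, 98, 117, 105, 93, 89, 98, 95, 89, 95, 115, 109, 93, 96, 112, 138, 100, 78, 71, 73, 73, 75, 72]
210 [73, 70, 69, 71, 73, 76, 75, 74, 92, 112, 111, 117, 102, 93, 119, 127, 123, 123, 126, 104, 92, 119, 112, 113, 115, 102, 73, 75, 74, 75, 72, 71, 75]
```

In the image the boat's centre is at column 316 and the lugs' mid at about 317. Longitudinally it's within about 1 mm. I'll make a small correction and lower gently, feeling for contact.

Call:
carry_out(series=[[[0,-0.0005,0.0006,0.003,0],[0,-0.0007,0.0006,0.006,0],[0,-0.0007,0.0006,0.009,0],[0,-0.0007,0.0006,0.012,0],[0,-0.0007,0.0006,0.013,0]]])

```text
time: 8.88
position: [0.4955, 0.0326, 0.0832]
eef_rot: [[0.086, 0.996, -0.001], [0.996, -0.086, 0.0], [0.0, -0.001, -1.0]]
contact_force: [0.1, 0.1, -0.1]
gripper_width: 0.0094
grip_force: 58.6
```

Call:
carry_out(series=[[[0,0,0,0.001,0],[0,0,0,0.002,0],[0,0,0,0.003,0],[0,0,0,0.003,0],[0,0,0,0.003,0]]])

```text
time: 9.3
position: [0.4957, 0.0326, 0.0807]
eef_rot: [[0.086, 0.996, 0.0], [0.996, -0.086, 0.0], [0.0, 0.0, -1.0]]
contact_force: [-0.6, -0.6, -0.1]
gripper_width: 0.0095
grip_force: 58.6
```

Call:
carry_out(series=[[[0,0,0,0.0005,0],[0,0,0,0.001,0],[0,0,0,0.0015,0],[0,0,0,0.0015,0],[0,0,0,0.0015,0]]])

```text
time: 9.72
position: [0.4957, 0.0326, 0.0792]
eef_rot: [[0.086, 0.996, -0.0], [0.996, -0.086, 0.0], [0.0, -0.0, -1.0]]
contact_force: [-0.2, 0.4, 0.1]
gripper_width: 0.0097
grip_force: 58.6
```

Call:
carry_out(series=[[[0,0,0,0.0003,0],[0,0,0,0.0006,0],[0,0,0,0.001,0],[0,0,0,0.001,0],[0,0,0,0.001,0]]])

```text
time: 10.13
position: [0.4957, 0.0326, 0.0782]
eef_rot: [[0.086, 0.996, -0.0], [0.996, -0.086, 0.0], [0.0, -0.0, -1.0]]
contact_force: [-0.1, -0.9, 0.0]
gripper_width: 0.0096
grip_force: 58.6
```

Call:
carry_out(series=[[[0,0,0,0.0003,0],[0,0,0,0.0006,0],[0,0,0,0.0008,0],[0,0,0,0.0008,0],[0,0,0,0.0008,0]]])

```text
time: 10.55
position: [0.4958, 0.0326, 0.0779]
eef_rot: [[0.086, 0.996, 0.001], [0.996, -0.086, -0.0], [-0.0, 0.001, -1.0]]
contact_force: [-1.4, -0.0, 4.8]
gripper_width: 0.0093
grip_force: 59.2
```

Call:
carry_out(series=[[[0,0,0,0.0003,0],[0,0,0,0.0006,0],[0,0,0,0.0008,0],[0,0,0,0.0008,0],[0,0,0,0.0008,0]]])

```text
time: 10.97
position: [0.4958, 0.0326, 0.0778]
eef_rot: [[0.086, 0.996, 0.001], [0.996, -0.086, -0.0], [-0.0, 0.001, -1.0]]
contact_force: [-4.4, 0.4, 14.0]
gripper_width: 0.0096
grip_force: 60.1
```

Contact came at the expected height (underside at 94 mm). I'll relax the press, then release.

Call:
carry_out(series=[[[0,0,0,-0.0006,0],[0,0,0,-0.0009,0],[0,0,0,-0.0009,0],[0.14,0,0,-0.0009,0],[0.2,0,0,-0.0009,0]]])

```text
time: 11.38
position: [0.4957, 0.0326, 0.0774]
eef_rot: [[0.086, 0.996, 0.0], [0.996, -0.086, 0.0], [0.0, 0.0, -1.0]]
contact_force: [-0.1, 0.3, 0.7]
gripper_width: 0.0173
grip_force: 0.0
```

Call:
carry_out(series=[[[0.3,0,0,0,0],[0.3,0,0,0,0],[0.3,0,0,-0.01,0],[0.3,0,0,-0.025,0],[0.3,0,0,-0.05,0]]])

```text
time: 11.8
position: [0.4946, 0.0327, 0.1263]
eef_rot: [[0.086, 0.996, -0.005], [0.996, -0.086, 0.001], [0.0, -0.005, -1.0]]
contact_force: [-0.6, -0.1, 0.1]
gripper_width: 0.0255
grip_force: 0.0
```

Call:
carry_out(series=[[[0.45,-0.02,0,-0.03,0],[0.45,-0.05,0,-0.05,0],[0.45,-0.085,0,-0.05,0],[0.45,-0.1,0,-0.05,0],[0.45,-0.1,0,-0.05,0]]])

```text
time: 12.22
position: [0.487, -0.0697, 0.1776]
eef_rot: [[0.09, 0.996, 0.0], [0.996, -0.09, -0.001], [-0.001, 0.0, -1.0]]
contact_force: [-0.2, -0.1, -0.3]
gripper_width: 0.0383
grip_force: 0.0
```

Run:
```python
from h import *
s=env.state();p=s['position'];R=s['eef_rot'];print(s['time'],p.round(4),R.round(3).tolist(),s['gripper_width'],s['contact_force'].round(1))
c=cal('wrist');im=shot('wrist','w7.png');g=cv2.cvtColor(im,cv2.COLOR_RGB2GRAY)
a=np.array([.4958,.0322,.094]);d=np.array([.0872,.9962,0]);n=np.array([.9962,-.0872,0])
# rectified top-down maps at z=.103 (boat top), 1 px = 1 mm, rows along d, cols along n
def rect(z,ss,ts):
    return np.array([[g[tuple(proj(c,np.r_[(a+s_*d+t_*n)[:2],z])[0].round().astype(int)[::-1])] for t_ in ts] for s_ in ss])
print('along rows s=-45..45 step 2.5mm, across -14..14 step 1.5')
ss=np.arange(-.0475,.05,.0025);ts=np.arange(-.015,.0151,.0015)
for s_,r in zip(ss,rect(.100,ss,ts)): print(f'{s_*1000:6.1f}',' '.join('%3d'%v for v in r))
h=cv2.cvtColor(im,cv2.COLOR_RGB2HSV);m=((h[...,0]<8)|(h[...,0]>172))&(h[...,1]>150)&(h[...,2]>90)
nn,l,st,ce=cv2.connectedComponentsWithStats(m.astype(np.uint8))
for k in range(1,nn):
    if st[k,4]>60: print(st[k],ce[k],ray(c,[ce[k]],.105).round(4))
```

```text
12.2167 [ 0.487  -0.0697  0.1776] [[0.09, 0.996, 0.0], [0.996, -0.09, -0.001], [-0.001, 0.0, -1.0]] 0.03833718312166207 [-0.2 -0.1 -0.3]
along rows s=-45..45 step 2.5mm, across -14..14 step 1.5
 -47.5  73  77  70  87 118 114 113 114  86  94  95  95  90 110 115 119 116  97  69  72  69
 -45.0  76  74  70  85 113 115 112 114  88  97 100  96  89 111 117 116 116  97  74  78  71
 -42.5  73  69  68  91 116 118 114 117  87  94 100 103  90 114 118 118 119 133  74  74  92
 -40.0  70  71  75  92 107 118 126 127 117 120 127 125 120 123 127 124 129 137  75  77  75
 -37.5  72  74  73 117 138 143 142 142 140 137 140 140 141 138 140 139 134 124  73  74  78
 -35.0  76  71  75 135 161 148 169 169 172 179 178 175 169 171 169 166 163 118  78  73  80
 -32.5 104 116 119 142 160 108 169 182 158 149 154 157 171 153 150 152 159 114  75  74  70
 -30.0 119 117 119 142 156 138 177 164 128 149 154 151 145 166 121 164 159 130  88  74  75
 -27.5 116 118 122 145 159 142 181 132 154 180 191 186 146 152 135 161 155 136  91  71  78
 -25.0 118 115 121 152 154 148 171 121 160 195 194 192 178 143 157 161 148 135  87  72 
[... 2020 characters left out ...]
 118 141 155 143 169 178 137 109 124 125 130 179 166 154 159 131  70  72  75
  35.0 113 118 116 146 155 162 169 181 189 167 154 166 188 167 162 160 157 142  73  70  72
  37.5 116 112 108 117 135 136 134 135 134 129 133 134 134 131 133 131 133 112  75  73  71
  40.0 125 131 135 142 145 147 151 155 154 156 157 157 154 150 151 147 144 129 126 122 108
  42.5 127 132 136 142 146 146 152 152 158 159 162 160 159 153 153 150 147 132 125 122 116
  45.0   7   9  15  23  13  22  20   6   4  19  17  25   3  21  11   8  22  16  15   7  12
  47.5  20  24   8  24  21  22  29  17   9   9  18  23  18  18  23  11  22  22  23  11  15
[305 242  22  19 323] [315.12383901 251.00619195] [[ 0.4836 -0.1121  0.105 ]]
```

The rectified map shows the boat straight and centred: rims at ±4.5 mm between the lugs at ±7.5 mm, ends inside the stops. The knob is at (0.4836, -0.112), which fits the rail axis to within 1 mm. Now to the knob, with the tips at about 84 mm using the real tip offset.

Call:
carry_out(series=[[[0.45,-0.022,0,0.01,0],[0.45,-0.042,0,0.03,0],[0.45,-0.0425,0,0.055,0],[0.45,-0.0425,0,0.075,0],[0.45,-0.0425,0,0.08,0]]])

```text
time: 12.68
position: [0.482, -0.1078, 0.0946]
eef_rot: [[0.086, 0.996, -0.005], [0.996, -0.086, 0.003], [0.002, -0.005, -1.0]]
contact_force: [1.1, 0.6, 0.3]
gripper_width: 0.0384
grip_force: 0.0
```

Call:
carry_out(series=[[[0.45,0,0,0.006,0],[0.45,0,0,0.012,0],[0.45,0,0,0.019,0],[0.45,0,0,0.026,0],[0.45,0,0,0.032,0]]])

```text
time: 13.1
position: [0.4836, -0.1092, 0.0652]
eef_rot: [[0.086, 0.996, 0.001], [0.996, -0.086, -0.0], [-0.0, 0.001, -1.0]]
contact_force: [0.4, -0.1, -0.6]
gripper_width: 0.0389
grip_force: 0.0
```

Call:
carry_out(series=[[[0.4,0,0,0,0],[0.3,0,0,0,0],[0.2,0,0,0,0],[0.2,0,0,0,0],[0.2,0,0,0,0]]])

```text
time: 13.52
position: [0.4834, -0.1093, 0.0657]
eef_rot: [[0.086, 0.996, 0.0], [0.996, -0.086, 0.0], [0.0, 0.0, -1.0]]
contact_force: [-0.6, 0.7, -2.0]
gripper_width: 0.0243
grip_force: 58.9
```

The knob is gripped: 24.3 mm reads like 26 mm, the same bias as with the boat. Lifting 12 mm.

Call:
carry_out(series=[[[0.2,0,0,-0.003,0],[0.2,0,0,-0.006,0],[0.2,0,0,-0.009,0],[0.2,0,0,-0.012,0],[0.2,0,0,-0.0125,0]]])

```text
time: 13.93
position: [0.4833, -0.1093, 0.0783]
eef_rot: [[0.086, 0.996, -0.0], [0.996, -0.086, 0.0], [0.0, -0.0, -1.0]]
contact_force: [1.5, -0.5, -6.9]
gripper_width: 0.0235
grip_force: 59.2
```

Call:
carry_out(series=[[[0.2,0,0,0,0],[0.2,0,0,0,0],[0.2,0.0015,0,0,0],[0.2,0.003,0,0,0],[0.2,0.004,0,0,0]]])

```text
time: 14.35
position: [0.4837, -0.1053, 0.0779]
eef_rot: [[0.086, 0.996, -0.0], [0.996, -0.086, -0.0], [-0.0, -0.0, -1.0]]
contact_force: [-0.1, -1.9, -7.9]
gripper_width: 0.0239
grip_force: 59.2
```

Spring force is about 7 N and the slide moves freely under about 2 N. Pushing smoothly on to 60 mm.

Call:
carry_out(series=[[[0.2,0.003,0,0,0],[0.2,0.007,0,0,0],[0.2,0.012,0,0,0],[0.2,0.017,0,0,0],[0.2,0.022,0,0,0]]])

```text
time: 14.77
position: [0.4857, -0.0829, 0.0781]
eef_rot: [[0.086, 0.996, 0.0], [0.996, -0.086, -0.0], [-0.0, 0.0, -1.0]]
contact_force: [0.7, -1.5, -8.3]
gripper_width: 0.0239
grip_force: 59.2
```

Call:
carry_out(series=[[[0.2,0.005,0,0,0],[0.2,0.01,0,0,0],[0.2,0.015,0,0,0],[0.2,0.02,0,0,0],[0.2,0.024,0,0,0]]])

```text
time: 15.18
position: [0.4878, -0.0589, 0.078]
eef_rot: [[0.086, 0.996, 0.0], [0.996, -0.086, 0.0], [0.0, 0.0, -1.0]]
contact_force: [1.3, -1.0, -8.0]
gripper_width: 0.0237
grip_force: 59.3
```

Call:
carry_out(series=[[[0.2,0.003,0,0,0],[0.2,0.006,0,0,0],[0.2,0.008,0,0,0],[0.2,0.009,0,0,0],[0.2,0.009,0,0,0]]])

```text
time: 15.6
position: [0.4885, -0.0503, 0.078]
eef_rot: [[0.086, 0.996, 0.0], [0.996, -0.086, 0.0], [0.0, 0.0, -1.0]]
contact_force: [0.9, 1.0, -7.5]
gripper_width: 0.0241
grip_force: 59.3
```

Travel is 59.2 mm. Adding 0.8 mm, then letting the pin down.

Call:
carry_out(series=[[[0.2,0.0008,0,0,0],[0.2,0.0008,0,0.002,0],[0.2,0.0008,0,0.004,0],[0.2,0.0008,0,0.006,0],[0.2,0.0008,0,0.006,0]]])

```text
time: 16.02
position: [0.4886, -0.0498, 0.0717]
eef_rot: [[0.086, 0.996, -0.0], [0.996, -0.086, 0.0], [0.0, -0.0, -1.0]]
contact_force: [1.1, 0.7, -6.2]
gripper_width: 0.024
grip_force: 59.2
```

Call:
carry_out(series=[[[0.2,0,0,0.002,0],[0.2,0,0,0.004,0],[0.2,0,0,0.006,0],[0.2,0,0,0.0065,0],[0.2,0,0,0.0065,0]]])

```text
time: 16.43
position: [0.4886, -0.0498, 0.0657]
eef_rot: [[0.086, 0.996, 0.0], [0.996, -0.086, -0.0], [-0.0, 0.0, -1.0]]
contact_force: [0.6, -0.7, -1.9]
gripper_width: 0.0245
grip_force: 59.9
```

It's back to the starting height with the same force as when home. I'll press very slightly to confirm it's bottomed.

Call:
carry_out(series=[[[0.2,0,0,0.0003,0],[0.2,0,0,0.0006,0],[0.2,0,0,0.0006,0],[0.2,0,0,0.0006,0],[0.2,0,0,0.0006,0]]])

```text
time: 16.85
position: [0.4887, -0.0499, 0.0656]
eef_rot: [[0.086, 0.996, 0.001], [0.996, -0.086, -0.0], [-0.0, 0.001, -1.0]]
contact_force: [-2.5, 0.4, 4.9]
gripper_width: 0.0238
grip_force: 60.6
```

Run:
```python
from h import *
s=env.state();print(s['time'],s['position'].round(4),s['contact_force'].round(1))
c=cal('wrist');im=shot('wrist','w8.png');g=cv2.cvtColor(im,cv2.COLOR_RGB2GRAY)
a=np.array([.4958,.0322,.094])+.06*np.array([.0872,.9962,0]);d=np.array([.0872,.9962,0]);n=np.array([.9962,-.0872,0])
for s_ in np.arange(-.045,.041,.005): print(f'{s_*1000:6.1f}',' '.join('%3d'%g[tuple(np.clip(proj(c,np.r_[(a+s_*d+t*n)[:2],.1])[0].round().astype(int)[::-1],0,399))] for t in np.arange(-.015,.0151,.0015)))
```

```text
16.85 [ 0.4887 -0.0499  0.0656] [-2.5  0.4  4.9]
 -45.0 128 130 125 124 154 204 202 203 151 157 183 153 112 128 131 134 116  83  83  80 105
 -40.0 128 129 127 140 160 157 159 158 157 157 155 155 156 155 154 155 155 149  80  78  80
 -35.0 125 121 123 161 176 107 185 186 178 125 121 115 116 124 180 152 175 100  85  85  83
 -30.0 124 125 126 143 173 132 180 187 133 202 206 197 143 181 148 159 177 146  84  81  84
 -25.0 124 127 128 144 172 108 178 156 153 206 206 206 134 200 148 160 176 121  80  82  80
 -20.0 124 127 124 129 172 108 178 156 153 206 206 204 134 200 148 136 168 121  80  82  81
 -15.0 126 125 124 129 159 108 178 191 153 206 206 204 134 200 173 136 168  87  79  82  81
 -10.0 126 125 124 129 159 125 178 191 153 206 206 204 134 200 173 136 148  87  79  80  85
  -5.0 123 126 124 128 159 125 178 191 153 206 206 204 134 173 173 143 148  76  83  80  77
  -0.0 126 126 125 128 166 125 182 191 121 206 206 204 134 173 173 143 146  76  82  81  80
   5.0 126 125 125 123 166 125 182 191 121 206 205 204 139 173 176 143 146  84  82  80  80
  10.0 125 125 125 123 166 163 182 191 121 206 205 204 139 131 176 167 146  84  82  80  82
  15.0 122 124 125 123 163 163 182 202 121 206 205 204 139 131 173 167 149  80  82  81  79
  20.0 122 126 127 128 163 163 174 202 121 206 205 204 139 131 173 176 149  80  82  85  81
  25.0 127 126 127 128 144 174 174 202 121 206 205 189 139 131 173 176 121  79  80  77  82
  30.0 124 123 125 124 144 174 174 202 121 206 205 189 170 120 160 168  87  83  80  77  82
  35.0 107 126 126 124 144 174 174 202 121 206 205 189 170 120 160 168  87  83  81  80  80
  40.0 107 126 126 124 129 172 148 202 121 206 205 189 170 120 160 148  76  82  80  82  84
```

The height didn't change and the force stepped from -2 to +5 N, so the pin is bottomed at its original home height. Travel is 60 mm and the boat is still seated between its lugs. Handing in.

```bash
python3 -c "
from station import env
print(env.sign_off())"
```

```text
the job is handed in; nothing more can be done
None
```

The boat is seated in the carrier and the slide is locked in the next hole (60 mm on) with the pin home and the knob still held; the job was handed in at about 17 s, after one first grasp that closed above the boat without disturbing it.

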